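# Snap the drinking lid onto the tumbler

## Robot

A 6-joint arm with a two-finger parallel gripper is mounted at the origin on a cart in front of the work surface, level with it; the furniture and walls round the work are solid. World frame = base frame: x ahead of the robot, y to its left, z up, the work surface at z = 0. Lengths are in m, angles in rad, forces in N, time in s.
With the tool pointing down it reaches from about 0.325 to 0.775 m from the base axis. Payload 5.5 kg.
Tool frame: the origin (TCP) lies midway between the tips of the shut fingers; the grasp point (between the pads) lies 19 mm behind it; z points along the fingers, y is the line along which they close (so a half turn about z gives the same grasp; the last joint's range is limited). The gripper opens to 88 mm and grips with 3 to 60 N. Pads are 20 mm wide; open, the fingers measure 115 mm over their backs; the gripper's body (75 mm by 178 mm) begins 61 mm behind the grasp point.
Start: joints at [-1.279, 0.091, 1.231, -0, 1.82, -0.057], TCP at [0.205, -0.564, 0.223] pointing down, gripper open.
Joint ranges: [-2.87, 2.87], [-0.86, 2.18], [0.17, 2.46], [-1.51, 4.65], [0.06, 2.69], [-2.65, 2.65]. Speed limits (rad/s): [2.57, 2.57, 3.01, 3.14, 3.14, 3.14].

## Interface

Orientations are given as a unit quaternion [x, y, z, w].
In Python, from plant import state, get_image, finish_job gives the robot as it stands.
- The arm moves only by the tool apply_moves, never from a script. Its argument "steps" is a list of rows, each an object of numbers: "gripper": the opening, from 0 (shut) to 1 (fully open); "tx", "ty", "tz": the shift along the tool's x, y, z in m; "twist": the turn about the tool's z in rad. In form: [{"gripper": .., "tx": .., "ty": .., "tz": .., "twist": ..}, ...]. A call has 1 to 12 rows; each row shifts and turns the commanded pose from where the row before left it, along the tool's axes as they then stand; what a row does not reach is not made up. A row lasts 1/10 s, in which the tool goes at most 50 mm and 8.59 degrees, less where a joint would pass 70% of its speed; a pose out of reach is approached as far as the arm can. A call with a gripper value outside its range is refused whole. The fingers move at their own pace and stop on an object; "squeeze" is the grip in N (left out, the last holds). Time passes only in rows, so rows that do not move let the fingers close. It gives the time, the measured TCP pose, the force, the opening and the grip force at its end, in the units of the state.
- state(): the state, without advancing time (a new reading comes with each control period).
- get_image(name): name is "scene" or "top" or "wrist"; returns a dict with "color" (480x640x3 uint8, red, green, blue), "range_z" (480x640 float32, m along the optical axis (not along the pixel's ray), 0 where there is no reading), "fx", "fy", "cx", "cy" (pixels), "pose" (4x4, takes a point from camera to world coordinates); the wrist camera has in their place "T_tool_cam" (4x4, takes a point from camera to tool coordinates, whose origin is the TCP and whose axes are the flange's). Camera axes: x right, y down, z forward; pixel columns grow to the right and rows downward; lengths in m; the calibration is good to about 2 mm. The wrist camera is an equidistant fisheye: a pixel r from the principal point sees the ray r / f radians off the axis. A picture is of the moment at which its call begins: read the wrist's pose just before it.
- finish_job(): hands the job in; it is judged then, once.
The state is a dict: "clock": time; "joint_pos": joint angles; "qvel": joint speeds; "joint_torque": joint torques, N m; "tcp_pos": TCP position; "orientation": TCP orientation; "ft_force": force on the tool from outside, world axes, zero at the start; "ft_torque": the same for the moment, N m; "grip_width": opening from 0.0 (shut) to 1.0 (fully open); "grasp_force": force on a finger pad.
Only numpy, scipy, OpenCV 4.12 (cv2) and the standard library are available. Lean on these libraries where they do the work, as an engineer would, in place of code of your own. Each camera call takes 0.05 s, during which the arm holds its last target. There are 200 camera calls.

## Task

Lift the large drinking lid straight up off the drying peg it hangs on and press it down onto the rim of the steel tumbler until its catches snap over the rim and it sits fully home and level. Keep hold of it and keep pressing it down firmly: the program finishes while the gripper still holds the lid and pushes it onto the tumbler. Leave the small lid on its peg and the other things where they are.

Things in the scene. Friction and masses are not known exactly. Their poses are not given: they have to be found in the camera images.
- lid_grip (a point): centre of the hub of the large white drinking lid: a round plate 92 mm across, 4 mm thick, with an upright round hub 36 mm across and 34 mm high on top and a 20 mm straw hole through both. The point is on the axis, half-way up the hub, 21 mm above the plate's underside; z is the axis, up. The lid weighs 0.13 to 0.2 kg and starts, hub up, on either peg of the stand.
- lid_base (a point): centre of the underside of the large lid's plate. Below it a tapered centring plug (55 mm across at its foot, 65 mm at the plate) reaches 11 mm down, and four sprung catches hang at 80 mm diameter: rounded noses 5 mm thick, centred 8 mm below this point, which yield outward 2.5 mm to pass the tumbler's rim.
- small_lid_grip (a point): centre of the hub of the small white lid, 60 mm across, with the same hub (36 mm across, 34 mm high; point 21 mm above the plate's underside) and no catches. It sits on the other peg, does not fit the tumbler and stays where it is.
- stand: drying stand, fixed: pale wooden plate with a dark mat, 90 x 200 x 12 mm, origin at the centre of its underside, z up. Two upright pegs stand 55 mm either side of the centre along its y axis. Each has a shoulder 32 mm across at 75 mm height, on which a lid's underside rests, and a steel pin 10 mm across going up through the lid's hole to 122 mm height.
- tumbler_mouth (a point): centre of the mouth of the steel tumbler, level with the top of its rim, 110 mm above the worktop, z up. The rim is a round bead 6 mm thick, 80 mm across outside and 68 mm inside. The tumbler is fixed in a black holder 104 mm across. When the large lid is home its plate's underside lies on the rim, at this point.
- tumbler: the same steel tumbler; origin at the centre of its underside on the worktop, z up. Pressing the lid on, its catches meet the rim about 10 mm before it is home; the push climbs to a peak of about 8 to 15 N, drops suddenly as they snap under the rim, and rises again when the plate meets the rim.
- mandarin_mid (a point): middle of a mandarin, 64 x 63 x 54 mm, lying near the tumbler; bystander
- spice_c_mid (a point): middle of a spice jar 43 mm across, 102 mm high, standing near the tumbler; bystander
- lemon_mid (a point): middle of a lemon, 78 x 55 x 56 mm, lying in front of the drying stand; bystander
- mug_teal_mid (a point): middle of a mug 86 mm across, 94 mm high, standing on the left; bystander
- teaspoon_mid (a point): middle of a teaspoon 139 mm long lying on the left; bystander
Not all that is in view belongs to the job. Leave any blue look-alike of the part that bears lid_grip alone.

How it is judged:
By the outcome, as a careful person would: the job done as asked, in the order asked, and still so for the second after the job is handed in, while the arm keeps its last pose, push and grip.
It also fails if it takes over 45 s, if anything falls off the work surface, if the arm or the gripper's body presses on something with over 40 N, if the wrist force passes 120 N, or if a joint passes its speed limit or range.

## Working session

There is one attempt and no reset: what is moved stays moved. The work goes in short steps, Python scripts to look and compute and a tool call to move; the robot and the scene stay as the last step left them, time stands still between calls to the robot, and variables do not carry over. Pictures are saved under pics/ and viewed, at most 10 in all, crops included, and the job is handed in when it is done.

Besides the shell and the picture viewer there is one more tool, called by a JSON object that holds its "fn" and its "kwargs", one argument or row to a line. apply_moves: Moves the arm, as the interface text tells. Its arguments: {"type":"object","properties":{"steps":{"type":"array","items":{"type":"object","properties":{"gripper":{"type":"number"},"tx":{"type":"number"},"ty":{"type":"number"},"tz":{"type":"number"},"twist":{"type":"number"}}}},"squeeze":{"type":"number"}},"required":["steps"]}

```bash
mkdir -p pics
cat > h.py <<'E'
import numpy as np, cv2, pickle
from plant import state, get_image, finish_job
def snap(n,tag):
    s=state(); im=get_image(n); im['state']=s
    pickle.dump(im,open(f'{tag}.pkl','wb')); cv2.imwrite(f'pics/{tag}.png',im['color'][:,:,::-1]); return im
def load(tag): return pickle.load(open(f'{tag}.pkl','rb'))
def cloud(im):
    v,u=np.mgrid[:480,:640]; z=im['range_z']
    p=np.stack([(u-im['cx'])/im['fx']*z,(v-im['cy'])/im['fy']*z,z],-1)
    return p@im['pose'][:3,:3].T+im['pose'][:3,3]
E
python3 - <<'E'
from h import *
for n in('scene','top'): im=snap(n,n+'0'); print(im['pose'].round(3),im['fx'])
s=state(); print({k:np.round(v,3) for k,v in s.items()})
E
```

```text
[[-0.489 -0.497  0.717 -0.374]
 [-0.872  0.29  -0.394  0.723]
 [-0.012 -0.818 -0.575  0.796]
 [ 0.     0.     0.     1.   ]] 574.1521757551326
[[-0.018 -0.985  0.17   0.293]
 [-1.     0.019  0.004  0.222]
 [-0.008 -0.169 -0.986  1.208]
 [ 0.     0.     0.     1.   ]] 470.4022295842682
{'clock': np.float64(0.1), 'joint_pos': array([-1.279,  0.092,  1.232, -0.   ,  1.82 , -0.057]), 'qvel': array([ 0.   ,  0.   , -0.004, -0.002,  0.   , -0.   ]), 'joint_torque': array([ 3.0000e-03, -4.4786e+01, -4.0757e+01,  7.0000e-02,  2.8000e-02,
       -0.0000e+00]), 'tcp_pos': array([ 0.205, -0.564,  0.222]), 'orientation': array([ 0.985,  0.174, -0.   , -0.001]), 'ft_force': array([-0.169,  0.098,  0.953]), 'ft_torque': array([ 0.036,  0.042, -0.015]), 'grasp_force': np.float64(0.0), 'grip_width': np.float64(0.999)}
```

View pics/scene0.png

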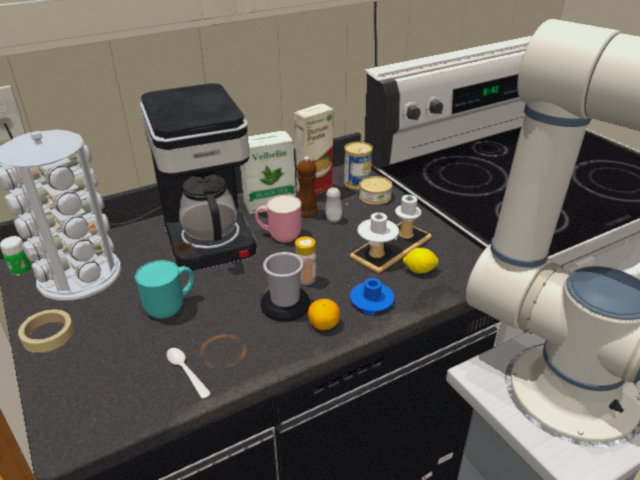

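View pics/top0.png

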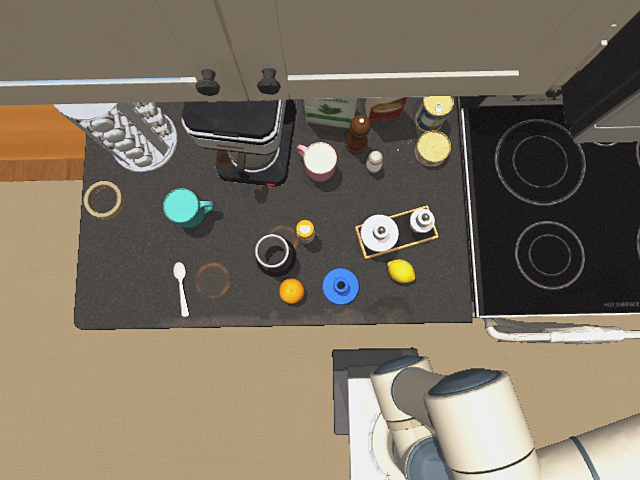

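Scene/top: white candidates are on the stand: the large lid at top (381,233) and the small one at (422,220). The blue look-alike is at (341,286), lying on the worktop. The tumbler is at (274,254). The white lid with the larger plate, on the left peg, fits the description. I'll confirm it in a crop and measure.

Run:
```python
from h import *
from scipy.optimize import least_squares
t=load('top0')
c=t['color'][190:310,230:450,::-1]; cv2.imwrite('pics/crop.png',cv2.resize(c,None,fx=3.6,fy=3.6,interpolation=cv2.INTER_CUBIC))
def px(u,v,z):
    d=t['pose'][:3,:3]@np.array([(u-t['cx'])/t['fx'],(v-t['cy'])/t['fy'],1]);o=t['pose'][:3,3]
    return (o+d*(z-o[2])/d[2]).round(4)
print('approx lid',px(381,231,.113),'small',px(422,214,.113),'mouth',px(274,250,.11))
def circ(p,r=None):
    f=lambda q:np.hypot(p[:,0]-q[0],p[:,1]-q[1])-(q[2])
    s=least_squares(f,[*p[:,:2].mean(0),.03],loss='soft_l1',f_scale=.002); return s.x.round(4)
for tag in('top0','scene0'):
    im=load(tag); P=cloud(im)
    for n,(x,y,_),zl in(('lid',px(381,231,.113),(.07,.09)),('hub',px(381,231,.113),(.105,.118)),('small hub',px(422,214,.113),(.105,.118)),('mouth',px(274,250,.11),(.10,.118))):
        m=(np.hypot(P[...,0]-x,P[...,1]-y)<.055)&(P[...,2]>zl[0])&(P[...,2]<zl[1])&(im['range_z']>0)
        q=P[m]; print(tag,n,len(q),q.mean(0).round(4),np.median(q[:,2]).round(4),'bbox',q.min(0).round(3),q.max(0).round(3),'circ',circ(q) if len(q)>5 else '')
```

```text
approx lid [0.4974 0.0783 0.113 ] small [ 0.5366 -0.0209  0.113 ] mouth [0.4573 0.3321 0.11  ]
top0 lid 894 [0.4987 0.0787 0.0796] 0.0795 bbox [0.457 0.032 0.071] [0.545 0.123 0.09 ] circ [0.5013 0.0771 0.0349]
top0 hub 142 [0.4996 0.0782 0.1127] 0.113 bbox [0.483 0.061 0.105] [0.517 0.095 0.118] circ [0.4999 0.0781 0.0139]
top0 small hub 141 [ 0.5287 -0.0278  0.1125] 0.1126 bbox [ 0.512 -0.045  0.105] [ 0.547 -0.011  0.118] circ [ 0.5289 -0.0276  0.0141]
top0 mouth 305 [0.4591 0.3387 0.1094] 0.1099 bbox [0.417 0.299 0.1  ] [0.496 0.377 0.117] circ [0.4563 0.3369 0.0363]
scene0 lid 622 [0.4903 0.0835 0.0777] 0.0773 bbox [0.452 0.031 0.07 ] [0.546 0.123 0.09 ] circ [0.5016 0.0752 0.0353]
scene0 hub 129 [0.4957 0.0801 0.1104] 0.1106 bbox [0.48  0.06  0.105] [0.519 0.097 0.118] circ [0.498  0.0786 0.0139]
scene0 small hub 113 [ 0.525  -0.0259  0.1104] 0.1106 bbox [ 0.509 -0.047  0.105] [ 0.546 -0.01   0.118] circ [ 0.526  -0.0264  0.0136]
scene0 mouth 371 [0.4578 0.3362 0.1063] 0.1068 bbox [0.413 0.297 0.1  ] [0.497 0.377 0.112] circ [0.4539 0.3374 0.0365]
```

View pics/crop.png

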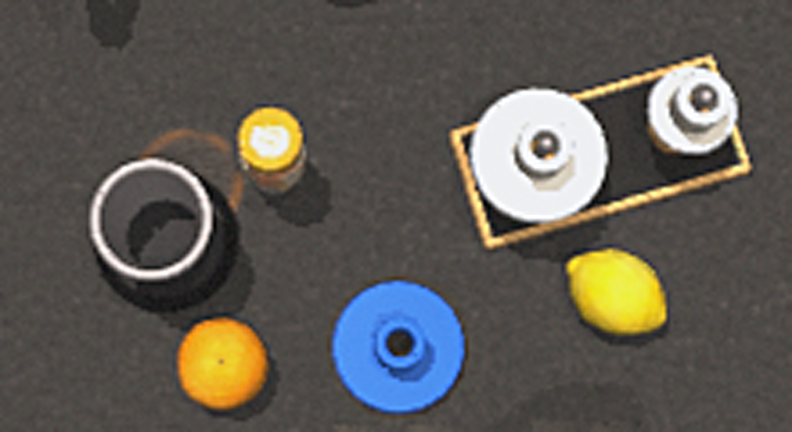

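The crop confirms it: the large white lid is on the left peg (crop ~(540,150)), the small lid on the right peg, and the blue one on the worktop. Approaching above the lid.

{"fn": "apply_moves", "kwargs": {
  "steps": [
    {"gripper": 1, "tx": 0.033, "ty": -0.033, "tz": 0},
    {"gripper": 1, "tx": 0.033, "ty": -0.033, "tz": 0},
    {"gripper": 1, "tx": 0.033, "ty": -0.033, "tz": 0},
    {"gripper": 1, "tx": 0.033, "ty": -0.033, "tz": 0},
    {"gripper": 1, "tx": 0.033, "ty": -0.033, "tz": 0},
    {"gripper": 1, "tx": 0.033, "ty": -0.033, "tz": 0},
    {"gripper": 1, "tx": 0.033, "ty": -0.033, "tz": 0},
    {"gripper": 1, "tx": 0.033, "ty": -0.033, "tz": 0},
    {"gripper": 1, "tx": 0.033, "ty": -0.033, "tz": 0},
    {"gripper": 1, "tx": 0.033, "ty": -0.033, "tz": 0},
    {"gripper": 1, "tx": 0.033, "ty": -0.033, "tz": 0},
    {"gripper": 1, "tx": 0.033, "ty": -0.033, "tz": 0}
  ]
}}

```text
invalid input
```

{"fn": "apply_moves", "kwargs": {
  "steps": [
    {"gripper": 1.0, "tx": 0.033, "ty": -0.033, "tz": 0.0, "twist": 0.0},
    {"gripper": 1.0, "tx": 0.033, "ty": -0.033, "tz": 0.0, "twist": 0.0},
    {"gripper": 1.0, "tx": 0.033, "ty": -0.033, "tz": 0.0, "twist": 0.0},
    {"gripper": 1.0, "tx": 0.033, "ty": -0.033, "tz": 0.0, "twist": 0.0},
    {"gripper": 1.0, "tx": 0.033, "ty": -0.033, "tz": 0.0, "twist": 0.0},
    {"gripper": 1.0, "tx": 0.033, "ty": -0.033, "tz": 0.0, "twist": 0.0},
    {"gripper": 1.0, "tx": 0.033, "ty": -0.033, "tz": 0.0, "twist": 0.0},
    {"gripper": 1.0, "tx": 0.033, "ty": -0.033, "tz": 0.0, "twist": 0.0},
    {"gripper": 1.0, "tx": 0.033, "ty": -0.033, "tz": 0.0, "twist": 0.0},
    {"gripper": 1.0, "tx": 0.033, "ty": -0.033, "tz": 0.0, "twist": 0.0},
    {"gripper": 1.0, "tx": 0.033, "ty": -0.033, "tz": 0.0, "twist": 0.0},
    {"gripper": 1.0, "tx": 0.033, "ty": -0.033, "tz": 0.0, "twist": 0.0}
  ]
}}

```text
clock: 1.3
tcp_pos: [0.4421, -0.0545, 0.2224]
orientation: [0.985, 0.174, -0.0, 0.0]
ft_force: [0.9, -1.1, 0.3]
grip_width: 0.998
grasp_force: 0.0
```

{"fn": "apply_moves", "kwargs": {
  "steps": [
    {"gripper": 1.0, "tx": 0.025, "ty": -0.026, "tz": 0.0, "twist": 0.0},
    {"gripper": 1.0, "tx": 0.025, "ty": -0.026, "tz": 0.0, "twist": 0.0},
    {"gripper": 1.0, "tx": 0.025, "ty": -0.026, "tz": 0.0, "twist": 0.0},
    {"gripper": 1.0, "tx": 0.025, "ty": -0.026, "tz": 0.0, "twist": 0.0},
    {"gripper": 1.0, "tx": 0.0, "ty": 0.0, "tz": 0.0, "twist": 0.0}
  ]
}}

```text
clock: 1.8
tcp_pos: [0.5007, 0.0788, 0.2213]
orientation: [0.984, 0.176, -0.001, -0.001]
ft_force: [-1.1, -0.1, -0.6]
grip_width: 1.002
grasp_force: 0.0
```

```bash
cat >> h.py <<'E'
from scipy.spatial.transform import Rotation as R
def wcloud(im):
    v,u=np.mgrid[:480,:640]; a=(u-im['cx'])/im['fx'];b=(v-im['cy'])/im['fy'];th=np.hypot(a,b)+1e-9
    z=im['range_z']; k=np.tan(th)/th; p=np.stack([a*k*z,b*k*z,z],-1)
    T=im['T_tool_cam']; p=p@T[:3,:3].T+T[:3,3]; s=im['state']
    return p@R.from_quat(s['orientation']).as_matrix().T+s['tcp_pos']
E
python3 - <<'E'
from h import *
im=snap('wrist','w1'); s=im['state']; print(np.round(s['tcp_pos'],4),im['T_tool_cam'].round(3),im['fx'])
P=wcloud(im)
m=(np.hypot(P[...,0]-.5,P[...,1]-.078)<.03)&(abs(P[...,2]-.113)<.006)&(im['range_z']>0)
q=P[m];print(len(q),q.mean(0).round(4),q.min(0).round(4),q.max(0).round(4),np.median(q[:,2]))
m=(np.hypot(P[...,0]-.5,P[...,1]-.078)<.06)&(abs(P[...,2]-.079)<.006)&(im['range_z']>0)
q=P[m];print(len(q),q.min(0).round(4),q.max(0).round(4))
E
```

```text
[0.5007 0.0788 0.2213] [[-0.    -0.97  -0.243  0.065]
 [ 1.    -0.     0.     0.   ]
 [-0.    -0.243  0.97  -0.162]
 [ 0.     0.     0.     1.   ]] 371.64829954431775
1316 [0.5009 0.0759 0.1125] [0.4828 0.058  0.107 ] [0.5182 0.0937 0.1189] 0.11247281887160294
7139 [0.4544 0.0294 0.0735] [0.5457 0.1214 0.0849]
```

View pics/w1.png

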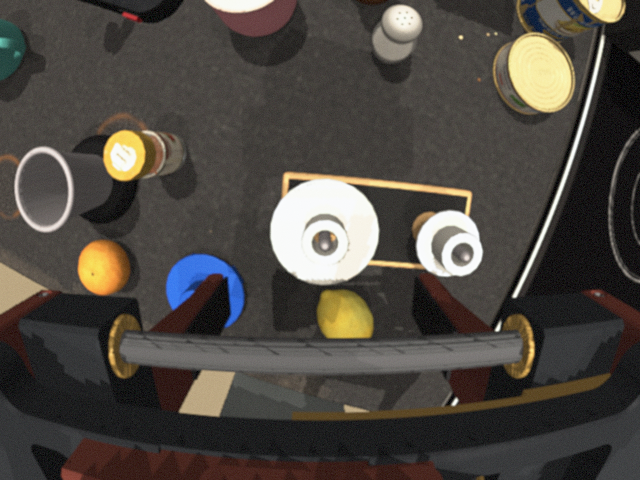

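The wrist view shows the lid's hub at (325,240), close to the tool axis, so the target needs only a 2 mm correction. Descending.

{"fn": "apply_moves", "kwargs": {
  "steps": [
    {"gripper": 1.0, "tx": -0.001, "ty": 0.002, "tz": 0.035, "twist": 0.0},
    {"gripper": 1.0, "tx": 0.0, "ty": 0.0, "tz": 0.035, "twist": 0.0},
    {"gripper": 1.0, "tx": 0.0, "ty": 0.0, "tz": 0.035, "twist": 0.0},
    {"gripper": 1.0, "tx": 0.0, "ty": 0.0, "tz": 0.02, "twist": 0.0},
    {"gripper": 1.0, "tx": 0.0, "ty": 0.0, "tz": 0.011, "twist": 0.0},
    {"gripper": 1.0, "tx": 0.0, "ty": 0.0, "tz": 0.0, "twist": 0.0}
  ]
}}

```text
clock: 2.45
tcp_pos: [0.499, 0.0724, 0.0852]
orientation: [0.985, 0.173, -0.001, -0.0]
ft_force: [-0.0, 0.2, 0.1]
grip_width: 0.997
grasp_force: 0.0
```

Run:
```python
from h import *
im=snap('wrist','w2'); s=im['state']; print(np.round(s['tcp_pos'],4),np.round(s['qvel'],3))
P=wcloud(im)
for z,r in((.113,.03),(.079,.06)):
    m=(np.hypot(P[...,0]-.5,P[...,1]-.076)<r)&(abs(P[...,2]-z)<.005)&(im['range_z']>0)
    q=P[m];print(len(q),((q.min(0)+q.max(0))/2).round(4),np.ptp(q,axis=0).round(4))
print(state()['tcp_pos'].__repr__())
```

```text
[0.499  0.0724 0.0852] [ 0.005 -0.018 -0.052  0.002  0.02   0.001]
3727 [0.5022 0.0753 0.113 ] [0.0325 0.0358 0.01  ]
16513 [0.5039 0.0753 0.0791] [0.084  0.0918 0.0098]
array([0.49986255, 0.07260411, 0.08681366])
```

{"fn": "apply_moves", "kwargs": {
  "steps": [
    {"gripper": 1.0, "tx": 0.002, "ty": -0.0025, "tz": 0.002, "twist": 0.0},
    {"gripper": 0.0, "tx": 0.0, "ty": 0.0, "tz": 0.0, "twist": 0.0},
    {"gripper": 0.0, "tx": 0.0, "ty": 0.0, "tz": 0.0, "twist": 0.0},
    {"gripper": 0.0, "tx": 0.0, "ty": 0.0, "tz": 0.0, "twist": 0.0},
    {"gripper": 0.0, "tx": 0.0, "ty": 0.0, "tz": 0.0, "twist": 0.0},
    {"gripper": 0.0, "tx": 0.0, "ty": 0.0, "tz": 0.0, "twist": 0.0},
    {"gripper": 0.0, "tx": 0.0, "ty": 0.0, "tz": 0.0, "twist": 0.0},
    {"gripper": 0.0, "tx": 0.0, "ty": 0.0, "tz": 0.0, "twist": 0.0}
  ],
  "squeeze": 45
}}

```text
clock: 3.3
tcp_pos: [0.5011, 0.0764, 0.0846]
orientation: [0.985, 0.174, -0.0, -0.0]
ft_force: [-0.3, -0.3, 0.1]
grip_width: 0.416
grasp_force: 45.0
```

{"fn": "apply_moves", "kwargs": {
  "steps": [
    {"gripper": 0.0, "tx": 0.0, "ty": 0.0, "tz": -0.008, "twist": 0.0},
    {"gripper": 0.0, "tx": 0.0, "ty": 0.0, "tz": -0.015, "twist": 0.0},
    {"gripper": 0.0, "tx": 0.0, "ty": 0.0, "tz": -0.02, "twist": 0.0},
    {"gripper": 0.0, "tx": 0.0, "ty": 0.0, "tz": -0.025, "twist": 0.0},
    {"gripper": 0.0, "tx": 0.0, "ty": 0.0, "tz": -0.022, "twist": 0.0},
    {"gripper": 0.0, "tx": 0.0, "ty": 0.0, "tz": 0.0, "twist": 0.0},
    {"gripper": 0.0, "tx": 0.0, "ty": 0.0, "tz": 0.0, "twist": 0.0}
  ]
}}

```text
clock: 4.0
tcp_pos: [0.5014, 0.0764, 0.1752]
orientation: [0.985, 0.174, 0.001, 0.0]
ft_force: [1.2, -0.0, -2.5]
grip_width: 0.409
grasp_force: 45.0
```

Run:
```python
from h import *
im=snap('wrist','w3'); s=im['state']; print(np.round(s['tcp_pos'],4),np.round(s['ft_force'],2),s['grasp_force'],s['grip_width'])
P=wcloud(im); t=s['tcp_pos']
for z,r in((t[2]-.0846+.113,.03),(t[2]-.0846+.079,.06)):
    m=(np.hypot(P[...,0]-t[0],P[...,1]-t[1])<r)&(abs(P[...,2]-z)<.007)&(im['range_z']>0)
    q=P[m];print(len(q),((q.min(0)+q.max(0))/2).round(4),np.ptp(q,axis=0).round(4),np.median(q[:,2]))
# plane of plate
A=np.c_[q[:,:2]-t[:2],np.ones(len(q))];print('plate tilt',np.linalg.lstsq(A,q[:,2],rcond=None)[0].round(4))
m=(np.hypot(P[...,0]-.457,P[...,1]-.338)<.055)&(P[...,2]>.10)&(P[...,2]<.118)&(im['range_z']>0)
q=P[m]
if len(q):print('rim',len(q),((q.min(0)+q.max(0))/2).round(4),np.ptp(q,axis=0).round(4))
```

```text
[0.5014 0.0764 0.1752] [ 1.23 -0.05 -2.46] 44.99956587329507 0.40916247885280543
4088 [0.5037 0.0794 0.2036] [0.0344 0.052  0.014 ] 0.2030109443531682
12291 [0.5081 0.0765 0.1714] [0.0766 0.0895 0.0104] 0.16932339602805974
plate tilt [-0.0156 -0.0065  0.1698]
rim 1100 [0.4575 0.325  0.1062] [0.0798 0.0613 0.0125]
```

View pics/w3.png

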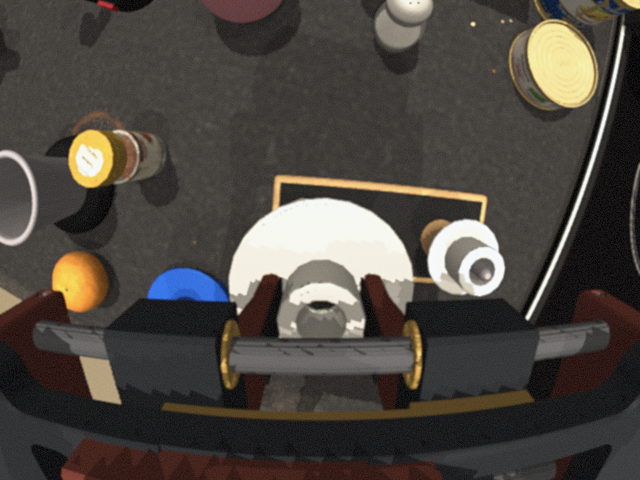

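The lid is held level and off the peg, and the small lid is still in place. Moving halfway, then measuring the rim with the wrist camera.

{"fn": "apply_moves", "kwargs": {
  "steps": [
    {"gripper": 0.0, "tx": 0.008, "ty": -0.03, "tz": 0.0, "twist": 0.0},
    {"gripper": 0.0, "tx": 0.008, "ty": -0.04, "tz": 0.0, "twist": 0.0},
    {"gripper": 0.0, "tx": 0.008, "ty": -0.04, "tz": 0.0, "twist": 0.0},
    {"gripper": 0.0, "tx": 0.0, "ty": -0.02, "tz": 0.0, "twist": 0.0},
    {"gripper": 0.0, "tx": 0.0, "ty": 0.0, "tz": 0.0, "twist": 0.0},
    {"gripper": 0.0, "tx": 0.0, "ty": 0.0, "tz": 0.0, "twist": 0.0},
    {"gripper": 0.0, "tx": 0.0, "ty": 0.0, "tz": 0.0, "twist": 0.0}
  ]
}}

```text
clock: 4.75
tcp_pos: [0.4792, 0.2058, 0.1738]
orientation: [0.985, 0.173, -0.001, 0.0]
ft_force: [0.6, -0.3, -2.1]
grip_width: 0.41
grasp_force: 45.0
```

Run:
```python
from h import *
im=snap('wrist','w4'); s=im['state']; print(np.round(s['tcp_pos'],4),np.round(s['ft_force'],2)); t=s['tcp_pos']
P=wcloud(im)
m=(np.hypot(P[...,0]-.457,P[...,1]-.338)<.06)&(P[...,2]>.098)&(P[...,2]<.12)&(im['range_z']>0)
q=P[m];print('rim',len(q),((q.min(0)+q.max(0))/2).round(4),np.ptp(q,axis=0).round(4))
f=lambda c:np.hypot(q[:,0]-c[0],q[:,1]-c[1])-.037
from scipy.optimize import least_squares
print(least_squares(f,[.457,.338],loss='soft_l1',f_scale=.002).x.round(4))
im=snap('top','t4'); P=cloud(im)
for n,z,r in(('hub',t[2]+.0284,.03),('plate',t[2]-.0056,.06)):
    m=(np.hypot(P[...,0]-t[0],P[...,1]-t[1])<r)&(abs(P[...,2]-z)<.006)&(im['range_z']>0)
    q=P[m];print(n,len(q),((q.min(0)+q.max(0))/2).round(4) if len(q) else '',np.ptp(q,axis=0).round(4) if len(q) else '')
```

```text
[0.4792 0.2058 0.1738] [ 0.59 -0.28 -2.15]
rim 3531 [0.4576 0.3345 0.1051] [0.0788 0.0796 0.0143]
[0.4583 0.3336]
hub 1 [0.4617 0.2013 0.1971] [0. 0. 0.]
plate 306 [0.4548 0.1917 0.1679] [0.0407 0.0589 0.0112]
```

View pics/w4.png

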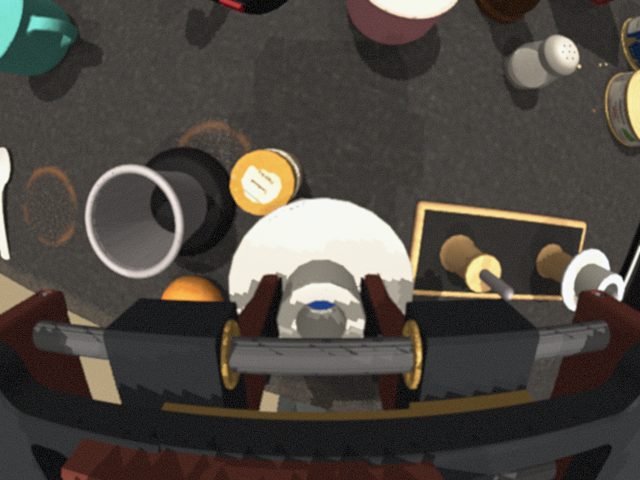

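{"fn": "apply_moves", "kwargs": {
  "steps": [
    {"gripper": 0.0, "tx": 0.008, "ty": -0.04, "tz": 0.0, "twist": 0.0},
    {"gripper": 0.0, "tx": 0.008, "ty": -0.04, "tz": 0.0, "twist": 0.0},
    {"gripper": 0.0, "tx": 0.008, "ty": -0.035, "tz": 0.0, "twist": 0.0},
    {"gripper": 0.0, "tx": 0.0, "ty": -0.014, "tz": 0.0, "twist": 0.0},
    {"gripper": 0.0, "tx": 0.0, "ty": 0.0, "tz": 0.0, "twist": 0.0},
    {"gripper": 0.0, "tx": 0.0, "ty": 0.0, "tz": 0.015, "twist": 0.0},
    {"gripper": 0.0, "tx": 0.0, "ty": 0.0, "tz": 0.013, "twist": 0.0},
    {"gripper": 0.0, "tx": 0.0, "ty": 0.0, "tz": 0.006, "twist": 0.0},
    {"gripper": 0.0, "tx": 0.0, "ty": 0.0, "tz": 0.0, "twist": 0.0},
    {"gripper": 0.0, "tx": 0.0, "ty": 0.0, "tz": 0.0, "twist": 0.0}
  ]
}}

```text
clock: 5.85
tcp_pos: [0.4578, 0.3356, 0.1405]
orientation: [0.985, 0.173, -0.0, 0.0]
ft_force: [-0.1, 0.5, -1.0]
grip_width: 0.409
grasp_force: 45.0
```

Run:
```python
from h import *
for i in range(3):
    s=state(); print(np.round(s['tcp_pos'],4),np.round(s['ft_force'],2),np.round(s['ft_torque'],2)); get_image('wrist')
a=snap('scene','s5')['color'][220:330,230:350,::-1]; cv2.imwrite('pics/s5c.png',cv2.resize(a,None,fx=5,fy=5,interpolation=cv2.INTER_CUBIC))
```

```text
[0.4578 0.3356 0.1405] [-0.13  0.54 -0.96] [-0.01 -0.03 -0.03]
[0.458  0.3358 0.141 ] [ 0.15 -0.86 -2.09] [ 0.04 -0.06 -0.01]
[0.458  0.3361 0.1413] [-0.33 -0.16 -1.5 ] [ 0.01 -0.01 -0.01]
```

View pics/s5c.png

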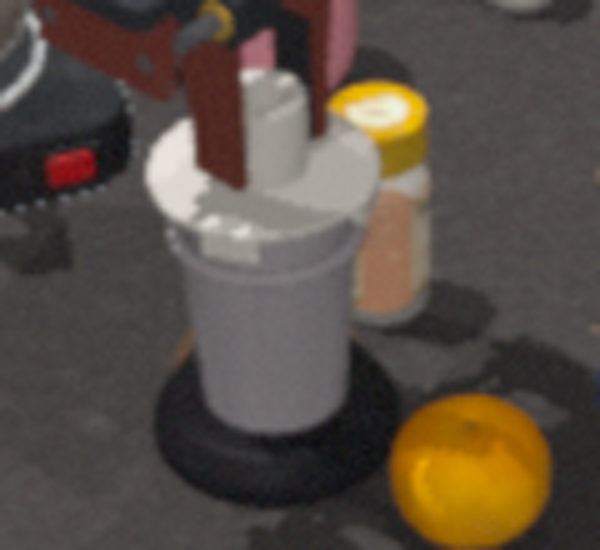

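The lid hangs centred just above the rim: plate centre is about crop x 263, rim about 267. Pressing slowly.

{"fn": "apply_moves", "kwargs": {
  "steps": [
    {"gripper": 0.0, "tx": 0.0, "ty": 0.0, "tz": 0.003, "twist": 0.0},
    {"gripper": 0.0, "tx": 0.0, "ty": 0.0, "tz": 0.003, "twist": 0.0},
    {"gripper": 0.0, "tx": 0.0, "ty": 0.0, "tz": 0.003, "twist": 0.0},
    {"gripper": 0.0, "tx": 0.0, "ty": 0.0, "tz": 0.002, "twist": 0.0},
    {"gripper": 0.0, "tx": 0.0, "ty": 0.0, "tz": 0.0, "twist": 0.0},
    {"gripper": 0.0, "tx": 0.0, "ty": 0.0, "tz": 0.0, "twist": 0.0}
  ],
  "squeeze": 58
}}

```text
clock: 6.65
tcp_pos: [0.4576, 0.3361, 0.1296]
orientation: [0.985, 0.174, -0.0, 0.0]
ft_force: [-1.1, -0.0, -2.6]
grip_width: 0.409
grasp_force: 58.0
```

{"fn": "apply_moves", "kwargs": {
  "steps": [
    {"gripper": 0.0, "tx": 0.0, "ty": 0.0, "tz": 0.001, "twist": 0.0},
    {"gripper": 0.0, "tx": 0.0, "ty": 0.0, "tz": 0.001, "twist": 0.0},
    {"gripper": 0.0, "tx": 0.0, "ty": 0.0, "tz": 0.0, "twist": 0.0}
  ]
}}

```text
clock: 6.95
tcp_pos: [0.458, 0.3363, 0.1284]
orientation: [0.985, 0.173, 0.001, -0.0]
ft_force: [0.5, -0.4, 1.1]
grip_width: 0.404
grasp_force: 58.0
```

{"fn": "apply_moves", "kwargs": {
  "steps": [
    {"gripper": 0.0, "tx": 0.0, "ty": 0.0, "tz": 0.001, "twist": 0.0},
    {"gripper": 0.0, "tx": 0.0, "ty": 0.0, "tz": 0.001, "twist": 0.0},
    {"gripper": 0.0, "tx": 0.0, "ty": 0.0, "tz": 0.0, "twist": 0.0}
  ]
}}

```text
clock: 7.25
tcp_pos: [0.4583, 0.3365, 0.1275]
orientation: [0.985, 0.174, 0.001, -0.001]
ft_force: [-1.0, -0.1, 7.4]
grip_width: 0.41
grasp_force: 58.0
```

{"fn": "apply_moves", "kwargs": {
  "steps": [
    {"gripper": 0.0, "tx": 0.0, "ty": 0.0, "tz": 0.001, "twist": 0.0},
    {"gripper": 0.0, "tx": 0.0, "ty": 0.0, "tz": 0.001, "twist": 0.0},
    {"gripper": 0.0, "tx": 0.0, "ty": 0.0, "tz": 0.0, "twist": 0.0}
  ]
}}

```text
clock: 7.55
tcp_pos: [0.4583, 0.3365, 0.1256]
orientation: [0.985, 0.173, 0.001, -0.001]
ft_force: [-0.4, -1.0, 5.1]
grip_width: 0.406
grasp_force: 58.0
```

{"fn": "apply_moves", "kwargs": {
  "steps": [
    {"gripper": 0.0, "tx": 0.0, "ty": 0.0, "tz": 0.001, "twist": 0.0},
    {"gripper": 0.0, "tx": 0.0, "ty": 0.0, "tz": 0.001, "twist": 0.0},
    {"gripper": 0.0, "tx": 0.0, "ty": 0.0, "tz": 0.0, "twist": 0.0}
  ]
}}

```text
clock: 7.85
tcp_pos: [0.4573, 0.3359, 0.1202]
orientation: [0.985, 0.174, -0.001, 0.0]
ft_force: [0.1, 1.1, -1.8]
grip_width: 0.407
grasp_force: 58.0
```

The catches climbed over the rim and the force dropped, so they have snapped. Next I press the plate firmly onto the rim.

{"fn": "apply_moves", "kwargs": {
  "steps": [
    {"gripper": 0.0, "tx": 0.0, "ty": 0.0, "tz": 0.001, "twist": 0.0},
    {"gripper": 0.0, "tx": 0.0, "ty": 0.0, "tz": 0.001, "twist": 0.0},
    {"gripper": 0.0, "tx": 0.0, "ty": 0.0, "tz": 0.0, "twist": 0.0}
  ]
}}

```text
clock: 8.15
tcp_pos: [0.4576, 0.3361, 0.1196]
orientation: [0.985, 0.174, -0.0, 0.0]
ft_force: [0.3, -1.3, -0.7]
grip_width: 0.409
grasp_force: 58.0
```

{"fn": "apply_moves", "kwargs": {
  "steps": [
    {"gripper": 0.0, "tx": 0.0, "ty": 0.0, "tz": 0.001, "twist": 0.0},
    {"gripper": 0.0, "tx": 0.0, "ty": 0.0, "tz": 0.0, "twist": 0.0}
  ]
}}

```text
clock: 8.35
tcp_pos: [0.4577, 0.3362, 0.1196]
orientation: [0.985, 0.174, 0.0, -0.0]
ft_force: [-2.8, -1.7, 4.9]
grip_width: 0.411
grasp_force: 58.0
```

{"fn": "apply_moves", "kwargs": {
  "steps": [
    {"gripper": 0.0, "tx": 0.0, "ty": 0.0, "tz": 0.001, "twist": 0.0},
    {"gripper": 0.0, "tx": 0.0, "ty": 0.0, "tz": 0.001, "twist": 0.0},
    {"gripper": 0.0, "tx": 0.0, "ty": 0.0, "tz": 0.0, "twist": 0.0}
  ]
}}

```text
clock: 8.65
tcp_pos: [0.4577, 0.3362, 0.1195]
orientation: [0.985, 0.174, 0.001, -0.0]
ft_force: [-5.7, -3.2, 12.3]
grip_width: 0.413
grasp_force: 58.0
```

{"fn": "apply_moves", "kwargs": {
  "steps": [
    {"gripper": 0.0, "tx": 0.0, "ty": 0.0, "tz": 0.001, "twist": 0.0},
    {"gripper": 0.0, "tx": 0.0, "ty": 0.0, "tz": 0.0, "twist": 0.0},
    {"gripper": 0.0, "tx": 0.0, "ty": 0.0, "tz": 0.0, "twist": 0.0}
  ]
}}

```text
clock: 8.95
tcp_pos: [0.4578, 0.3362, 0.1195]
orientation: [0.985, 0.174, 0.001, -0.0]
ft_force: [-6.5, -5.1, 14.9]
grip_width: 0.411
grasp_force: 58.0
```

{"fn": "apply_moves", "kwargs": {
  "steps": [
    {"gripper": 0.0, "tx": -0.001, "ty": 0.0, "tz": 0.001, "twist": 0.0},
    {"gripper": 0.0, "tx": -0.001, "ty": 0.0, "tz": 0.002, "twist": 0.0},
    {"gripper": 0.0, "tx": 0.0, "ty": 0.0, "tz": 0.0, "twist": 0.0},
    {"gripper": 0.0, "tx": 0.0, "ty": 0.0, "tz": 0.0, "twist": 0.0}
  ]
}}

```text
clock: 9.35
tcp_pos: [0.4578, 0.3363, 0.1194]
orientation: [0.985, 0.173, 0.004, -0.001]
ft_force: [-4.1, -5.5, 24.0]
grip_width: 0.405
grasp_force: 58.0
```

Run:
```python
from h import *
a=snap('scene','s6')
for i in range(3):
    s=state(); print(np.round(s['tcp_pos'],4),np.round(s['ft_force'],1),np.round(s['ft_torque'],2)); get_image('top')
a=a['color'][220:330,230:350,::-1]; cv2.imwrite('pics/s6c.png',cv2.resize(a,None,fx=5,fy=5,interpolation=cv2.INTER_CUBIC))
```

```text
[0.4578 0.3363 0.1194] [-4.4 -4.  23.9] [-0.87  0.85 -0.  ]
[0.4578 0.3362 0.1194] [-4.2 -3.9 24.2] [-0.86  0.79  0.02]
[0.4578 0.3363 0.1194] [-4.8 -4.5 24.3] [-0.92  0.84 -0.01]
```

View pics/s6c.png

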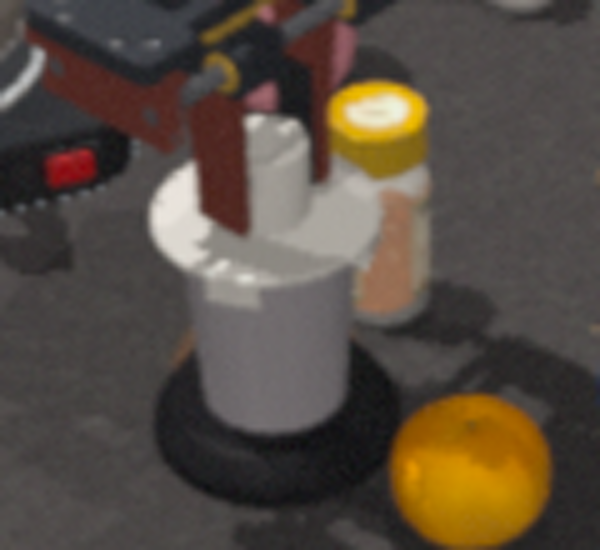

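The lid is home and level on the rim (plate edge hides the bead, catch below it at crop (232,292)), with a steady push of about 24 N and the grip holding.

```bash
python3 -c "
from h import *
print(finish_job())"
```

```text
the job is handed in; nothing more can be done
None
```

The large lid is off its peg, snapped fully home and level on the tumbler, and was handed in with the gripper still holding it and pressing down at about 24 N.

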